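# Chock the rolling pin and drop the stops

### The job

The washed rolling pin lies on the sloping drainer board and would roll off if its two pop-up steel stops were not there. Pick up the wooden wedge and, between the stops, push it thin end first against the pin's low side until the pin is held tight against the bumper bar of the back rail - press firmly, with about 8 to 10 N, and never with more than 15 N. Leave the wedge there, then push the stops fully down into the board so that the pin is held by the wedge alone; leave the cup, the timer and the salt shaker as they are.

Things in the scene. Friction and masses are not known exactly. Their poses are not given: they have to be found in the camera images.
- board: Dark wooden drainer board, 245 mm deep, 250 mm wide, fixed. Origin: at worktop height, under the middle; x points uphill (horizontally, away from the robot), y to the left along the pin, z up. Its flat top slopes 8 degrees, rising towards +x, and is 56 mm above the worktop over the origin. A narrow steel stop stands on it 88 mm either side of the middle; the space between the stops is free.
- rail: Wooden back rail across the top of the board, 18 mm thick, 33 mm high. Origin: on the sloping top, middle of its front (downhill) face; axes as the board's. In front of it stands a light bumper bar, 8 mm thick, on two adjusting screws: its distance from the rail differs each time and is not measured, and the pin starts 4 to 28 mm away from it. Bearing down on the wedge spends the push in rubbing.
- rolling_pin: Loose light wooden rolling pin, 0.35 kg, barrel 54 mm diameter and 210 mm long, with a 24 mm thick handle at each end (about 314 mm over all). It lies across the slope, leaning on the two stops. Origin: on its axis at mid length; y runs along the axis; x and z turn as it rolls.
- wedge: Wooden wedge, 60 (x) x 40 (y) x 34 mm high, 0.1 kg, on the worktop beside the board. Origin: centre of underside. Thin end (3 mm) at x = +30 mm; a 45 degree face rises to the flat top, from x = -1 to the thick end at -30 mm; grip its upright sides there. Touching the pin, its origin is 44 mm down the slope from the pin's axis. Pushing the pin uphill takes 3 to 6 N, more once it meets the bumper.
- stops (a joint): The two pop-up stops, which are linked and move as one: 0 = up (18 mm proud of the slope, 14 mm wide, 50 mm long down the slope), 0.020 m = fully down, just below the surface. They sink square to the slope. Pressing one button with 4 to 8 N sinks both; they stay where they are left.
- button_left (a point): Centre of the top of the left stop's round black button (14 mm diameter), at that stop's downhill end, 25 mm above the slope when up and 5 mm above it when down.
- button_right (a point): The same on the right stop.
- cup: Green and white espresso cup, 64 x 89 x 48 mm, behind the board; leave alone. Origin: centre of its underside.
- timer: White round kitchen timer, 64 mm wide, 49 mm high, behind the board; leave alone. Origin: centre of its underside.
- shaker: Grey salt shaker, 44 mm diameter, 90 mm high, on the worktop at the other side of the board from the wedge; leave alone. Origin: centre of its underside.
There are look-alikes about, which are no part of the job. Of the things that look like the wedge, the smallest one is meant.

How it is judged:
By the outcome, as a careful person would: the job done as asked, in the order asked, and still so for the second after the job is handed in, with the robot touching nothing.
It also fails if it takes over 58 s, if anything falls off the work surface, if the arm or the gripper's body presses on something with over 40 N, if the wrist force passes 120 N, or if a joint passes its speed limit or range.

### The arm

A 6-joint arm with a two-finger parallel gripper is mounted at the origin on a cart in front of the work surface, level with it; the furniture and walls round the work are solid. World frame = base frame: x ahead of the robot, y to its left, z up, the work surface at z = 0. Lengths are in m, angles in rad, forces in N, time in s.
With the tool pointing down it reaches from about 0.35 to 0.975 m from the base axis. Payload 4.9 kg.
Tool frame: the origin (TCP) lies midway between the tips of the shut fingers; the grasp point (between the pads) lies 19 mm behind it; z points along the fingers, y is the line along which they close (so a half turn about z gives the same grasp; the last joint's range is limited). The gripper opens to 85 mm and grips with 20 to 120 N. Pads are 22 mm wide; open, the fingers measure 114 mm over their backs; the gripper's body (76 mm by 85 mm) begins 54 mm behind the grasp point. The pads swing forward as they close: fully open they stand 13 mm farther back than shut.
Start: joints at [-1.427, 0.053, 1.613, -0, 1.476, -0.119], TCP at [0.162, -0.604, 0.231] pointing down, gripper open.
Joint ranges: [-3.01, 3.01], [-1.01, 2.22], [0.06, 2.58], [-1.02, 4.17], [0.09, 2.62], [-3.14, 3.14]. Speed limits (rad/s): [2.57, 2.57, 3.14, 3.14, 3.14, 3.14].

### API

Orientations are given as a unit quaternion [w, x, y, z].
In Python, from plant import manip gives the robot as it stands.
- The arm moves only by the tool carry_out, never from a script. Its argument "moves" is a list of rows, each a list of 7 numbers: the opening, from 0 (shut) to 1 (fully open), then the shift along the tool's x, y, z normalised to -1 to 1, where 1 is 0.4 m, then the turn, a rotation vector about the tool's x, y, z normalised to -1 to 1, where 1 is 0.5 rad. In form: [[grip, dx, dy, dz, rx, ry, rz], ...]. A call has 1 to 8 rows; each row is the pose to reach, as a shift and turn from the pose commanded when the call began, along the tool's axes at that moment; what a row does not reach only later rows make up. A row lasts 1/12 s, in which the tool goes at most 41.7 mm and 7.16 degrees, less where a joint would pass 70% of its speed; a pose out of reach is approached as far as the arm can. A call with a number of a shift or a turn outside -1 to 1 is refused whole. A call with a gripper value outside its range is refused whole. The fingers move at their own pace and stop on an object; the grip force is fixed at half the most. Time passes only in rows, so rows that repeat a pose let the fingers close. It gives the time, the measured TCP pose, the force and the opening at its end, in the units of the state.
- manip.state(): the state, without advancing time (a new reading comes with each control period).
- manip.grab_frame(name): name is "scene" or "side" or "wrist"; returns the picture (420x560x3 uint8, red, green, blue); there is no depth.
- manip.camera_info(name): a dict with "intrinsics" (3x3 intrinsics, pixels), "extrinsics" (4x4, takes a point from world to camera coordinates). Camera axes: x right, y down, z forward; pixel columns grow to the right and rows downward; lengths in m; the calibration is good to about 2 mm. A picture is of the moment at which its call begins: read the wrist's pose just before it. camera_info takes no time and is no camera call; for the wrist camera it gives the pose at the moment of the call.
- manip.job_done(): hands the job in, once; it reports no verdict.
The state is a dict: "time": time; "joint_pos": joint angles; "joint_vel": joint speeds; "joint_efforts": joint torques, N m; "tool_pos": TCP position; "tool_rot": TCP orientation; "contact_force": force on the tool from outside, world axes, zero at the start; "ft_torque": the same for the moment, N m; "gripper_width": opening from 0.0 (shut) to 1.0 (fully open).
Only numpy, scipy, OpenCV 4.12 (cv2) and the standard library are available. Lean on these libraries where they do the work, as an engineer would, in place of code of your own. Each camera call takes 0.05 s, during which the arm holds its last target. There are 200 camera calls.

## Working session

There is one attempt and no reset: what is moved stays moved. The work goes in short steps, Python scripts to look and compute and a tool call to move; the robot and the scene stay as the last step left them, time stands still between calls to the robot, and variables do not carry over. Pictures are saved under pics/ and viewed, on a budget of 10 in all, crops included, one or two more only if the job needs it, and the job is handed in when it is done.

Besides the shell and the picture viewer there is one more tool, called after "Emit:" in YAML: its name, and indented under it one key for each argument. carry_out: Moves the arm, as the interface text tells. Scaled input: -1 to 1 covers 0.4 m each way for a shift and 0.5 rad each way for a turn. Its arguments: {"type":"object","properties":{"moves":{"type":"array"}},"required":["moves"]}

```bash
ls; mkdir -p pics; python3 - <<'E'
from plant import manip
import cv2,numpy as np
print(manip.state())
for n in("scene","side"):
    im=manip.grab_frame(n); cv2.imwrite(f"pics/{n}0.png",im[:,:,::-1])
    c=manip.camera_info(n); print(n,np.round(c["intrinsics"],1).tolist(),np.round(c["extrinsics"],3).tolist())
E
```

```text
pics
{'time': 0.0, 'joint_pos': array([-1.42698466e+00,  5.33824221e-02,  1.61433357e+00,  1.43051779e-06,
        1.47599504e+00, -1.18981557e-01]), 'joint_vel': array([ 1.17991029e-03, -9.25311624e-04,  2.64460994e-03,  1.07845058e-04,
        2.00956051e-05,  2.33411343e-03]), 'joint_efforts': array([ 9.73575737e-06, -3.93680978e+01, -3.70175207e+01, -5.16962098e-05,
        6.98417585e-03,  1.54256179e-05]), 'tool_pos': array([ 0.16228151, -0.60290259,  0.23002354]), 'tool_rot': array([-1.05911667e-03,  9.91379331e-01,  1.31018701e-01, -1.24376366e-05]), 'contact_force': array([ 0.98657139, -0.50948403,  0.50769526]), 'ft_torque': array([0.01562487, 0.00108628, 0.02062224]), 'gripper_width': 0.9982032858259409}
scene [[493.2, 0.0, 279.2], [0.0, 493.2, 209.1], [0.0, 0.0, 1.0]] [[-0.793, -0.609, 0.004, 0.476], [-0.428, 0.553, -0.715, 0.275], [0.433, -0.569, -0.699, 1.171], [0.0, 0.0, 0.0, 1.0]]
side [[515.2, 0.0, 286.0], [0.0, 515.2, 213.2], [0.0, 0.0, 1.0]] [[-0.745, -0.667, 0.008, 0.5], [-0.581, 0.643, -0.499, 0.324], [0.328, -0.376, -0.866, 1.207], [0.0, 0.0, 0.0, 1.0]]
```

View pics/scene0.png

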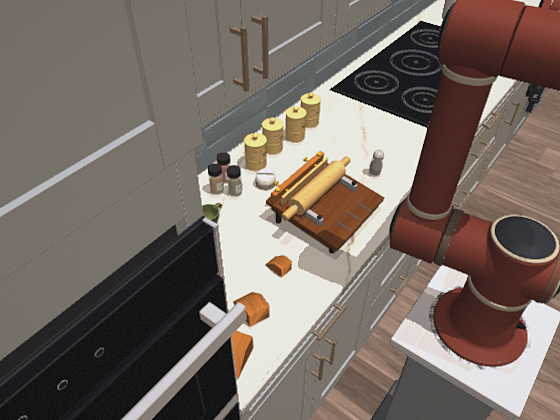

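View pics/side0.png

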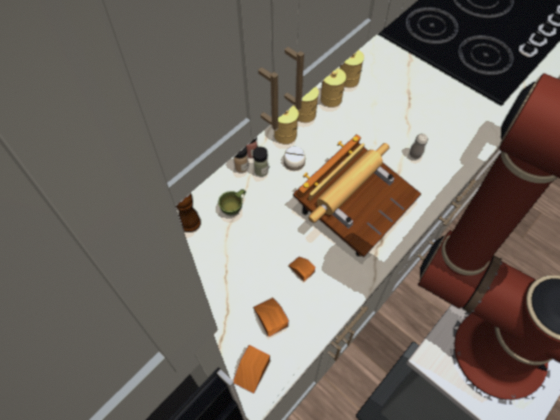

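The scene view shows the board with the pin, with the pin's ends at about (290,214) and (348,160). The smallest wedge is at (279,265) in the scene view and (303,268) in the side view. Next I'll triangulate roughly and then use the wrist camera.

```bash
cat > h.py <<'E'
from plant import manip
import cv2,numpy as np
from scipy.spatial.transform import Rotation as R
def cam(n):
    c=manip.camera_info(n); return np.array(c["intrinsics"]),np.array(c["extrinsics"])
def onplane(C,uv,z=0.,n=(0,0,1),p0=None):
    K,E=C; o=-E[:3,:3].T@E[:3,3]; d=E[:3,:3].T@np.linalg.inv(K)@[uv[0],uv[1],1]
    n=np.array(n,float); p0=np.array([0,0,z]) if p0 is None else np.array(p0)
    return o+d*(n@(p0-o))/(n@d)
def proj(C,P):
    K,E=C; q=(E[:3,:3]@np.atleast_2d(P).T+E[:3,3:]); q=K@q; return (q[:2]/q[2]).T
def tri(C1,u1,C2,u2):
    P=cv2.triangulatePoints(C1[0]@C1[1][:3],C2[0]@C2[1][:3],np.float64(u1).reshape(2,1),np.float64(u2).reshape(2,1)); return (P[:3]/P[3]).ravel()
def rot():
    q=manip.state()["tool_rot"]; return R.from_quat(np.r_[q[1:],q[0]])
def move_to(p,Rt=None):
    """print shift/turn, normalised, from measured pose"""
    s=manip.state(); r=rot(); d=r.inv().apply(np.array(p)-s["tool_pos"])/.4
    t=(r.inv()*Rt).as_rotvec()/.5 if Rt is not None else np.zeros(3)
    print("move",np.round(d,4),np.round(t,4))
E
python3 - <<'E'
from h import *
S,D=cam("scene"),cam("side")
for n,a,b in[("wedge",(279,265),(303,268)),("pinR",(290,214),(318,213)),("pinL",(347,162),(384,150)),("buttonR?",(321,218),(351,223)),("shaker",(377,163),(418,147))]:
    print(n,np.round(tri(S,a,D,b),3))
print(onplane(S,(279,268),0.015),onplane(D,(303,268),0.015))
W=cam("wrist");print(np.round(W[0],1).tolist(),np.round(W[1],3).tolist())
s=manip.state();print(rot().as_matrix().round(3).tolist())
o=-W[1][:3,:3].T@W[1][:3,3]; print("cam in tool",rot().inv().apply(o-s["tool_pos"]))
print((rot().inv().as_matrix()@W[1][:3,:3].T).round(3).tolist())
E
```

```text
wedge [0.48  0.153 0.012]
pinR [0.535 0.034 0.072]
pinL [ 0.52  -0.224  0.095]
buttonR? [0.451 0.01  0.09 ]
shaker [ 0.472 -0.332  0.046]
[0.47450953 0.16434806 0.015     ] [0.47769312 0.15277712 0.015     ]
[[318.6, 0.0, 281.2], [0.0, 318.6, 207.9], [0.0, 0.0, 1.0]] [[0.259, -0.966, -0.003, -0.624], [-0.921, -0.248, 0.299, -0.038], [-0.29, -0.075, -0.954, 0.381], [0.0, 0.0, 0.0, 1.0]]
[[0.966, 0.26, -0.0], [0.26, -0.966, 0.002], [0.0, -0.002, -1.0]]
cam in tool [ 0.07728623  0.00082329 -0.14302341]
[[-0.0, -0.954, -0.3], [1.0, -0.0, -0.001], [0.001, -0.3, 0.954]]
```

Emit:
carry_out:
  moves:
    - [1,0.932,-0.79,-0.22,0,0,0.524]
    - [1,0.932,-0.79,-0.22,0,0,0.524]
    - [1,0.932,-0.79,-0.22,0,0,0.524]
    - [1,0.932,-0.79,-0.22,0,0,0.524]
    - [1,0.932,-0.79,-0.22,0,0,0.524]
    - [1,0.932,-0.79,-0.22,0,0,0.524]
    - [1,0.932,-0.79,-0.22,0,0,0.524]
    - [1,0.932,-0.79,-0.22,0,0,0.524]

```text
time: 0.77
tool_pos: [0.3494, -0.3317, 0.2903]
tool_rot: [-0.0, 1.0, 0.0, -0.0]
contact_force: [1.4, -1.0, 0.3]
gripper_width: 0.998
```

```bash
python3 -c "
from h import *
print(manip.state()['tool_pos'],manip.state()['time'],rot().as_matrix().round(3)); move_to([.44,-.02,.31],R.from_matrix([[1,0,0],[0,-1,0],[0,0,-1]]))"
```

```text
[ 0.34940394 -0.33168673  0.29028504] 0.7667 [[ 1.  0. -0.]
 [ 0. -1.  0.]
 [-0. -0. -1.]]
move [ 0.2267 -0.7792 -0.0491] [-0.0006  0.0003  0.0005]
```

Emit:
carry_out:
  moves:
    - [1,0.227,-0.78,-0.05,0,0,0]
    - [1,0.227,-0.78,-0.05,0,0,0]
    - [1,0.227,-0.78,-0.05,0,0,0]
    - [1,0.227,-0.78,-0.05,0,0,0]
    - [1,0.227,-0.78,-0.05,0,0,0]
    - [1,0.227,-0.78,-0.05,0,0,0]
    - [1,0.227,-0.78,-0.05,0,0,0]
    - [1,0.227,-0.78,-0.05,0,0,0]

```text
time: 1.43
tool_pos: [0.4394, -0.0189, 0.3103]
tool_rot: [-0.0, 1.0, 0.001, 0.0]
contact_force: [0.7, -1.6, -0.2]
gripper_width: 1.005
```

Emit:
carry_out:
  moves:
    - [1,0,0,0,0,0,0]
    - [1,0,0,0,0,0,0]

```text
time: 1.6
tool_pos: [0.4394, -0.02, 0.3101]
tool_rot: [0.0, 1.0, 0.003, -0.0]
contact_force: [-0.3, -0.7, 0.2]
gripper_width: 0.999
```

```bash
python3 -c "
from h import *
C=cam('wrist'); im=manip.grab_frame('wrist'); np.savez('w1.npz',K=C[0],E=C[1]); cv2.imwrite('pics/w1raw.png',im[:,:,::-1])
cv2.imwrite('pics/w1.png',cv2.resize(im[:,:,::-1],(800,600),interpolation=cv2.INTER_CUBIC)); print(manip.state()['tool_pos'],manip.state()['contact_force'])"
```

```text
[ 0.43927603 -0.02115889  0.30993602] [ 0.07834164  0.41382786 -0.42268582]
```

View pics/w1.png

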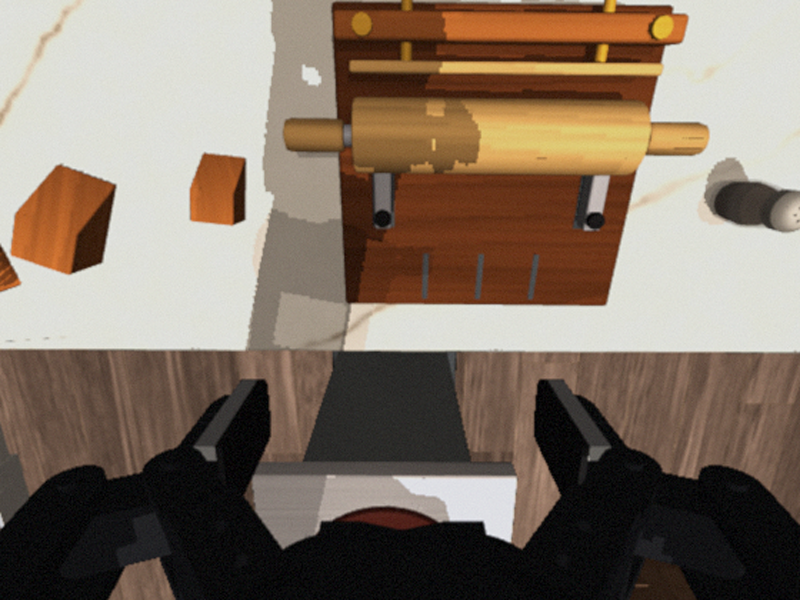

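The wrist view at 800x600 shows the buttons at about (382,219) and (595,220), the pin's ends at (285,133) and (708,138), and the small wedge at about (217,188). I'll enlarge crops of the wedge and the board.

```bash
python3 -c "
import cv2
im=cv2.imread('pics/w1raw.png')
a=cv2.resize(im[100:165,125:180],None,fx=9,fy=9,interpolation=cv2.INTER_CUBIC); cv2.imwrite('pics/w1wedge.png',a)
b=cv2.resize(im[0:215,225:491],None,fx=2.75,fy=2.75,interpolation=cv2.INTER_CUBIC); cv2.imwrite('pics/w1board.png',b); print(a.shape,b.shape)"
```

```text
(585, 495, 3) (591, 732, 3)
```

View pics/w1wedge.png

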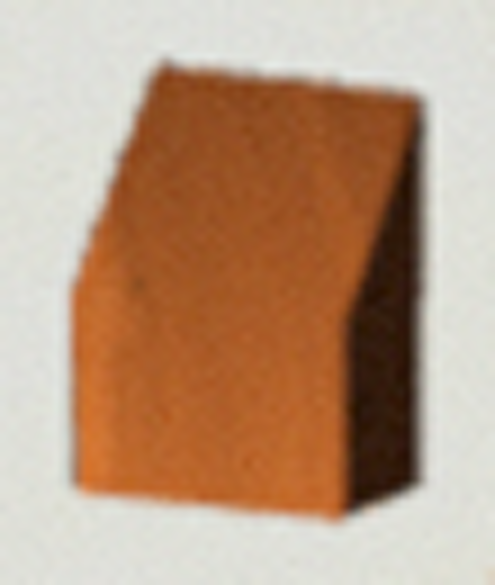

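View pics/w1board.png

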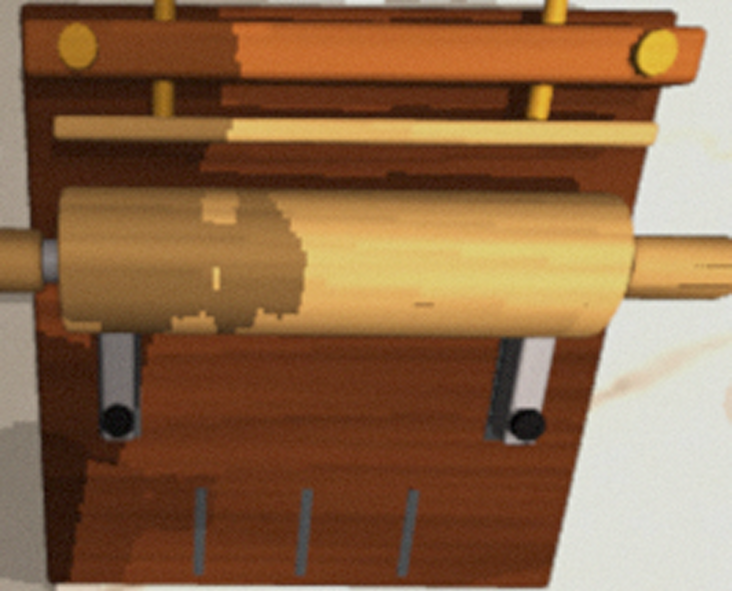

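```bash
cat > fit.py <<'E'
from h import *
from scipy.optimize import least_squares
f=np.load('w1.npz'); C=(f['K'],f['E'])
px=lambda P,o,s:np.array(o)+(np.array(P,float)+.5)/s-.5
u=px([(160,65),(420,92),(75,285),(350,310),(78,490),(345,518),(418,487)],(125,100),9)
m=np.array([(30,20,3),(30,-20,3),(-1,20,34),(-1,-20,34),(-30,20,34),(-30,-20,34),(-30,-20,0)])/1e3
Rz=lambda a:R.from_euler('z',a).as_matrix()
r=least_squares(lambda q:(proj(C,m@Rz(q[2]).T+[q[0],q[1],0])-u).ravel(),[.48,.15,0])
print("wedge",r.x.round(4),"deg",np.degrees(r.x[2]).round(2),"res",r.fun.round(1))
s=np.radians(8); T=np.tan(s)
bu=px([(50,581),(548,586),(25,8),(673,14),(118,420),(527,424)],(225,0),2.75)
def bm(q):
    L=lambda x,y,h:np.array([x-h*np.sin(s),y,.056+x*T+h*np.cos(s)])
    b=q[3]; M=np.array([L(-.1225,.125,0),L(-.1225,-.125,0),L(.1225,.125,0),L(.1225,-.125,0),L(b,.088,.025),L(b,-.088,.025)])
    return M@Rz(q[2]).T+[q[0],q[1],0]
rb=least_squares(lambda q:(proj(C,bm(q))-bu).ravel(),[.47,-.1,0,-.02])
print("board",rb.x.round(4),"deg",np.degrees(rb.x[2]).round(2),"res",rb.fun.round(1)); q=rb.x
print("buttons",bm(q)[4:].round(4))
B=Rz(q[2]); nrm=B@[-np.sin(s),0,np.cos(s)]; o=np.array([q[0],q[1],.056])
def loc(uv,h): # board-frame slope coords (along, y, h)
    p=onplane(C,px(uv,(225,0),2.75),n=nrm,p0=o+nrm*h); d=B.T@(p-o); return np.array([d@[np.cos(s),0,np.sin(s)],d[1]])
cam0=-C[1][:3,:3].T@C[1][:3,3]
for nm,a,b in[("L",(100,188),(100,332)),("M",(345,189),(345,334)),("R",(580,193),(580,335))]:
    A,D=[onplane(C,px(v,(225,0),2.75),n=nrm,p0=o+nrm*.027)-cam0 for v in(a,b)]
    d=A/np.linalg.norm(A)+D/np.linalg.norm(D); p=cam0+d*(nrm@(o+nrm*.027-cam0))/(nrm@d); e=B.T@(p-o)
    print("pin axis",nm,"along",(e@[np.cos(s),0,np.sin(s)]).round(4),"y",e[1].round(4))
print("pin ends y",loc((58,258),.027),loc((634,263),.027))
print("bumper low edge",loc((345,140),.0),loc((345,140),.02),loc((345,140),.033))
print("rail",loc((345,78),.033))
E
python3 fit.py
```

```text
wedge [ 0.4859  0.1512 -0.1079] deg -6.18 res [-0.6 -0.6  0.4 -0.2 -0.8  0.   0.   0.8 -0.5 -0.2  0.6  0.2  0.9  0. ]
board [ 0.4992 -0.0921 -0.0042 -0.0297] deg -0.24 res [-1.   3.1  0.   2.9 -2.5 -1.7  2.6 -1.6 -0.2  0.1  0.8  0. ]
buttons [[ 0.4664 -0.004   0.0766]
 [ 0.4657 -0.18    0.0766]]
pin axis L along 0.0343 y 0.0942
pin axis M along 0.0346 y -0.0022
pin axis R along 0.0346 y -0.0948
pin ends y [0.03563441 0.11066109] [ 0.0357515  -0.11576504]
bumper low edge [ 0.07853003 -0.00296635] [0.07822588 0.00086787] [0.07802818 0.00336012]
rail [0.09781954 0.00537359]
```

The wedge fit is good, with residuals under 1 px and a yaw of -6.2°. The button positions are consistent. Next I'll move above the wedge.

Emit:
carry_out:
  moves:
    - [1,0.0775,-0.433,0.4,0,0,0.216]
    - [1,0.0775,-0.433,0.4,0,0,0.216]
    - [1,0.0775,-0.433,0.4,0,0,0.216]
    - [1,0.0775,-0.433,0.4,0,0,0.216]
    - [1,0.0775,-0.433,0.5,0,0,0.216]
    - [1,0.0775,-0.433,0.6,0,0,0.216]
    - [1,0.0775,-0.433,0.6,0,0,0.216]
    - [1,0.0775,-0.433,0.6,0,0,0.216]

```text
time: 2.32
tool_pos: [0.4662, 0.1506, 0.0636]
tool_rot: [0.001, 0.999, -0.054, -0.005]
contact_force: [-0.9, 0.6, -0.1]
gripper_width: 0.999
```

```bash
python3 -c "
from h import *
a=-.1079
move_to([.471,.1528,.005],R.from_euler('z',a)*R.from_matrix([[1,0,0],[0,-1,0],[0,0,-1]]))"
```

```text
move [ 0.0129 -0.0072  0.1464] [ 0.0054  0.0201 -0.0012]
```

Emit:
carry_out:
  moves:
    - [1,0,0,0.08,0,0,0]
    - [1,0,0,0.16,0,0,0]
    - [1,0,0,0.162,0,0,0]
    - [1,0,0,0.162,0,0,0]

```text
time: 2.65
tool_pos: [0.4685, 0.1499, 0.0036]
tool_rot: [0.001, 0.998, -0.055, -0.003]
contact_force: [-0.3, 0.8, 1.0]
gripper_width: 0.999
```

Emit:
carry_out:
  moves:
    - [1,0.005,-0.005,0,0,0,0]
    - [0.3,0.005,-0.005,0,0,0,0]
    - [0.3,0.005,-0.005,0,0,0,0]
    - [0.3,0.005,-0.005,0,0,0,0]
    - [0.3,0.005,-0.005,0,0,0,0]
    - [0.3,0.005,-0.005,0,0,0,0]
    - [0.3,0.005,-0.005,0,0,0,0]
    - [0.3,0.005,-0.005,0,0,0,0]

```text
time: 3.32
tool_pos: [0.4739, 0.1536, 0.0072]
tool_rot: [-0.0, 0.999, -0.053, 0.001]
contact_force: [0.1, -0.3, 7.0]
gripper_width: 0.455
```

Emit:
carry_out:
  moves:
    - [0.3,0.005,-0.005,0,0,0,0]
    - [0.3,0.005,-0.005,0,0,0,0]
    - [0.3,0.005,-0.005,-0.02,0,0,0]
    - [0.3,0.005,-0.005,-0.08,0,0,0]
    - [0.3,0.005,-0.005,-0.2,0,0,0]
    - [0.3,0.005,-0.005,-0.3,0,0,0]
    - [0.3,0.005,-0.005,-0.3,0,0,0]
    - [0.3,0.005,-0.005,-0.3,0,0,0]

```text
time: 3.98
tool_pos: [0.4774, 0.1558, 0.13]
tool_rot: [-0.001, 0.999, -0.053, 0.004]
contact_force: [-0.6, -0.3, -1.9]
gripper_width: 0.458
```

```bash
python3 -c "
from h import *
print(manip.state()['tool_pos'],manip.state()['contact_force'],rot().as_matrix().round(3).tolist())
C=cam('wrist'); im=manip.grab_frame('wrist'); cv2.imwrite('pics/g1.png',cv2.resize(im[:,:,::-1],(800,600)))"
```

```text
[0.4773584  0.15578584 0.12998804] [-0.61156678 -0.26740655 -1.89583531] [[0.994, -0.107, 0.008], [-0.107, -0.994, 0.002], [0.008, -0.002, -1.0]]
```

View pics/g1.png

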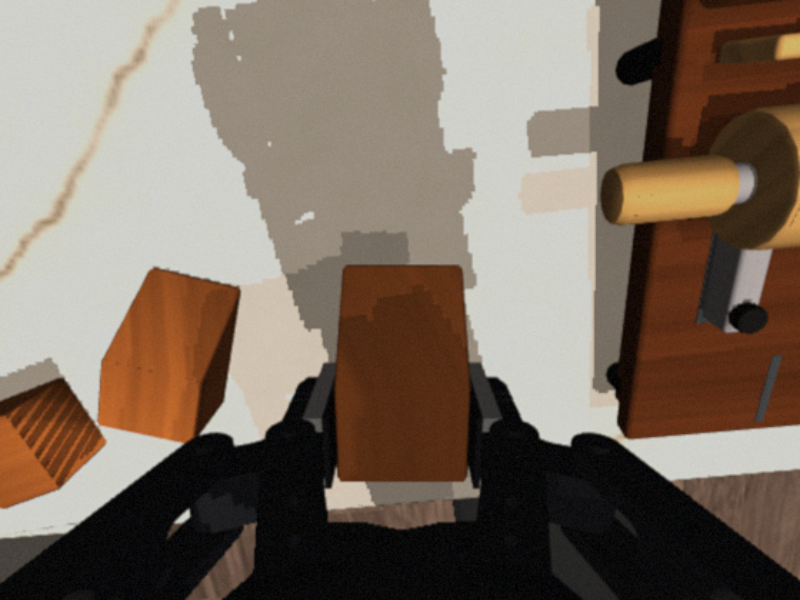

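The wedge is gripped straight: its thin end is at (345–462,266) and its thick end at (337–468,480). The bigger look-alikes are untouched. Next I'll fit the wedge's pose in the tool frame and check how well the arm settles.

Emit:
carry_out:
  moves:
    - [0.3,0,0,0,0,0,0]
    - [0.3,0,0,0,0,0,0]
    - [0.3,0,0,0,0,0,0]

```text
time: 4.28
tool_pos: [0.4732, 0.1549, 0.1232]
tool_rot: [0.0, 0.999, -0.054, -0.002]
contact_force: [0.6, -0.2, -1.3]
gripper_width: 0.456
```

```bash
python3 - <<'E'
from h import *
from scipy.optimize import least_squares
s=manip.state(); print(s['tool_pos'],s['contact_force'],s['ft_torque'],rot().as_matrix().round(3).tolist())
K,E=cam('wrist'); Tm=np.eye(4); Tm[:3,:3]=rot().as_matrix(); Tm[:3,3]=s['tool_pos']
C=(K,E@Tm)
u=(np.array([(345,266),(462,266),(337,480),(468,480)])+.5)*.7-.5
m=np.array([(30,20,3),(30,-20,3),(-30,20,34),(-30,-20,34)])/1e3
F=np.diag([1,-1,-1.])
for fixed in (1,0):
    g=lambda q:(proj(C,(m@R.from_euler('y',q[3]*(1-fixed)).as_matrix().T)@F+q[:3])-u).ravel()
    r=least_squares(g,[.015,0,.005,0]);print("wedge origin in tool (m), pitch",r.x.round(4),r.fun.round(1))
E
```

```text
[0.47319202 0.15492623 0.12316718] [ 0.59747284 -0.23847115 -1.25194547] [-0.0243548  -0.03090625 -0.05520718] [[0.994, -0.107, -0.004], [-0.107, -0.994, -0.001], [-0.004, 0.001, -1.0]]
wedge origin in tool (m), pitch [0.0118 0.0007 0.0078 0.    ] [-1.4  0.2  0.7  0.2  0.7 -0.2 -0.  -0.1]
wedge origin in tool (m), pitch [0.0113 0.0007 0.0078 0.0555] [-1.   0.3  0.2  0.2  0.1 -0.3  0.6 -0.2]
```

```bash
cat >> h.py <<'E'
s8=np.radians(8); q=np.array([.4992,-.0921,-.0042])
Rb=R.from_euler('z',q[2])*R.from_euler('y',-s8)   # slope frame: x uphill, z normal
ob=np.array([q[0],q[1],.056]); Ft=R.from_matrix(np.diag([1,-1,-1.]))
wt=np.array([.0118,.0007,.0078])  # wedge origin in tool
def wedge_tcp(a,y,h): Rt=Rb*Ft; return ob+Rb.apply([a,y,h])-Rt.apply(wt),Rt
def slope(): # wedge pose in slope frame, force in slope frame
    s=manip.state(); w=Rb.inv().apply(s['tool_pos']+rot().apply(wt)-ob)
    print("t",round(s['time'],2),"wedge a,y,h mm",(w*1e3).round(1),"F slope",Rb.inv().apply(s['contact_force']).round(2),"tilt err",(Ft.inv()*Rb.inv()*rot()).as_rotvec().round(3),"grip",s['gripper_width'].round(3))
E
python3 -c "
from h import *
slope()
p,Rt=wedge_tcp(-.04,0,.05);print(p);move_to(p,Rt)"
```

```text
Traceback (most recent call last):
  File "h.py", line 28, in slope
    print("t",round(s['time'],2),"wedge a,y,h mm",(w*1e3).round(1),"F slope",Rb.inv().apply(s['contact_force']).round(2),"tilt err",(Ft.inv()*Rb.inv()*rot()).as_rotvec().round(3),"grip",s['gripper_width'].round(3))
                                                                                                                                                                                          ^^^^^^^^^^^^^^^^^^^^^^^^
AttributeError: 'float' object has no attribute 'round'
```

```bash
sed -i "s/s\['gripper_width'\].round(3)/round(s['gripper_width'],3)/" h.py
python3 -c "
from h import *
slope()
p,Rt=wedge_tcp(-.04,0,.05);print(p);move_to(p,Rt)"
```

```text
t 4.28 wedge a,y,h mm [ -7.  245.   60.9] F slope [ 0.42 -0.24 -1.32] tilt err [-0.008 -0.144  0.103] grip 0.456
[ 0.43986337 -0.09115078  0.10602833]
move [-0.0168  0.6205  0.0436] [ 0.0162  0.2875 -0.2056]
```

Emit:
carry_out:
  moves:
    - [0.3,-0.017,0.15,-0.05,0,0.2875,-0.206]
    - [0.3,-0.017,0.25,-0.05,0,0.2875,-0.206]
    - [0.3,-0.017,0.35,-0.03,0,0.2875,-0.206]
    - [0.3,-0.017,0.45,0,0,0.2875,-0.206]
    - [0.3,-0.017,0.54,0.03,0,0.2875,-0.206]
    - [0.3,-0.017,0.6,0.04,0,0.2875,-0.206]
    - [0.3,-0.017,0.6205,0.0436,0.01,0.2875,-0.206]
    - [0.3,-0.017,0.6205,0.0436,0.01,0.2875,-0.206]

```text
time: 4.95
tool_pos: [0.4397, -0.0929, 0.1059]
tool_rot: [0.001, 0.998, -0.005, 0.07]
contact_force: [0.3, 0.0, -2.8]
gripper_width: 0.458
```

Emit:
carry_out:
  moves:
    - [0.3,0,0,0,0,0,0]
    - [0.3,0,0,0,0,0,0]
    - [0.3,0,0,0,0,0,0]
    - [0.3,0,0,0,0,0,0]

```text
time: 5.28
tool_pos: [0.4417, -0.0898, 0.1082]
tool_rot: [0.001, 0.997, -0.001, 0.072]
contact_force: [0.4, 1.0, -1.0]
gripper_width: 0.457
```

```bash
python3 -c "
from h import *
slope()
p,Rt=wedge_tcp(-.04,0,.005);move_to(p,Rt)
C=cam('wrist');np.savez('w2.npz',K=C[0],E=C[1]); im=manip.grab_frame('wrist'); cv2.imwrite('pics/w2.png',cv2.resize(im[:,:,::-1],(800,600)))"
```

```text
t 5.28 wedge a,y,h mm [-37.9   1.4  52. ] F slope [ 0.21  1.03 -1.06] tilt err [-0.002  0.004 -0.002] grip 0.457
move [-0.0058  0.0032  0.1174] [ 0.0041 -0.0086  0.0049]
```

View pics/w2.png

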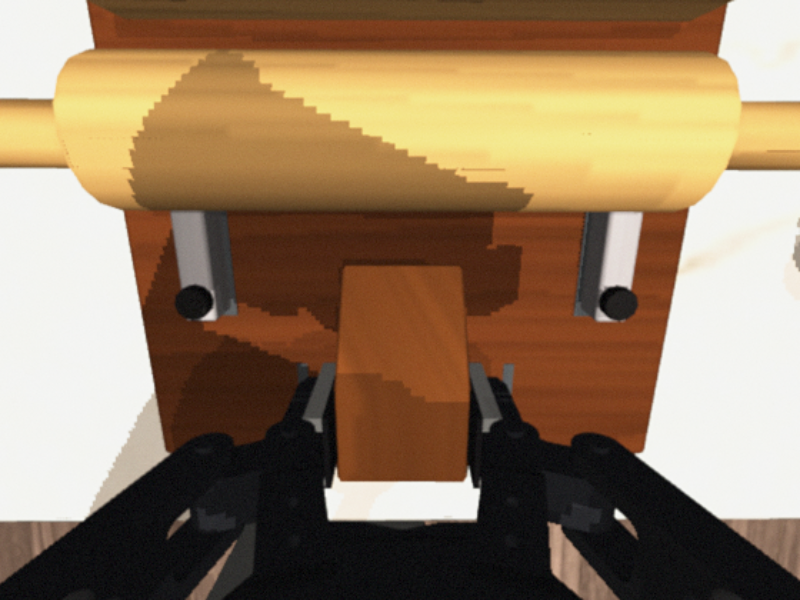

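The wedge is centred between the stops (stop buttons at (194,302) and (618,302), wedge middle at x=403) and squared up to the pin. I'll lower it now.

Emit:
carry_out:
  moves:
    - [0.3,0,0,0.05,0,0,0]
    - [0.3,0,0,0.09,0,0,0]
    - [0.3,0,0,0.105,0,0,0]
    - [0.3,0,0,0.11,0,0,0]
    - [0.3,0,0,0.11,0,0,0]
    - [0.3,0,0,0.11,0,0,0]

```text
time: 5.83
tool_pos: [0.4483, -0.091, 0.0654]
tool_rot: [0.002, 0.997, -0.002, 0.072]
contact_force: [0.5, 0.1, -1.1]
gripper_width: 0.457
```

```bash
python3 - <<'E'
from h import *
slope()
f=np.load('w2.npz'); C=(f['K'],f['E']); n=Rb.apply([0,0,1])
for nm,uv,h in[("bL",(194,300),.025),("bR",(618,300),.025),("fL",(165,452),0),("fR",(645,452),0),("stopL end",(203,320),.018),("stopR end",(605,320),.018)]:
    p=onplane(C,(np.array(uv)+.5)*.7-.5,n=n,p0=ob+n*h); print(nm,(1e3*Rb.inv().apply(p-ob)).round(1))
cam0=-C[1][:3,:3].T@C[1][:3,3]
A,D=[onplane(C,(np.array(v)+.5)*.7-.5,n=n,p0=ob+n*.027)-cam0 for v in((400,51),(400,209))]
d=A/np.linalg.norm(A)+D/np.linalg.norm(D); p=cam0+d*(n@(ob+n*.027-cam0))/(n@d);print("pin axis",(1e3*Rb.inv().apply(p-ob)).round(1))
E
```

```text
t 5.83 wedge a,y,h mm [-37.3   0.2   8.7] F slope [ 0.3   0.06 -1.16] tilt err [-0.003  0.005 -0.001] grip 0.457
bL [-29.3  86.8  25. ]
bR [-29.  -87.1  25. ]
fL [-120.4  125.    -0. ]
fR [-120.1 -125.5    0. ]
stopL end [-40.6  87.5  18. ]
stopR end [-40.3 -86.2  18. ]
pin axis [34.8  2.4 27. ]
```

Emit:
carry_out:
  moves:
    - [0.3,0.01,0,0.01,0,0,0]
    - [0.3,0.02,0,0.014,0,0,0]
    - [0.3,0.02,0,0.014,0,0,0]
    - [0.3,0.02,0,0.014,0,0,0]

```text
time: 6.17
tool_pos: [0.4569, -0.0912, 0.0605]
tool_rot: [0.001, 0.997, -0.002, 0.072]
contact_force: [-0.4, -0.6, -0.7]
gripper_width: 0.455
```

Emit:
carry_out:
  moves:
    - [0.3,0,0,0.004,0,0,0]
    - [0.3,0,0,0.004,0,0,0]
    - [0.3,0,0,0.004,0,0,0]

```text
time: 6.42
tool_pos: [0.4571, -0.0912, 0.0591]
tool_rot: [0.001, 0.997, -0.002, 0.072]
contact_force: [1.2, -0.2, 1.9]
gripper_width: 0.455
```

```bash
python3 -c "
from h import *
slope()"
```

```text
t 6.42 wedge a,y,h mm [-29.4  -0.    1.2] F slope [ 1.42 -0.22  1.69] tilt err [-0.003  0.005 -0.   ] grip 0.455
```

Emit:
carry_out:
  moves:
    - [0.3,0.005,0,-0.002,0,0,0]
    - [0.3,0.015,0,-0.002,0,0,0]
    - [0.3,0.025,0,-0.002,0,0,0]
    - [0.3,0.035,0,-0.002,0,0,0]
    - [0.3,0.035,0,-0.002,0,0,0]
    - [0.3,0.035,0,-0.002,0,0,0]

```text
time: 6.92
tool_pos: [0.4706, -0.0911, 0.0613]
tool_rot: [0.001, 0.997, -0.002, 0.072]
contact_force: [-1.0, 0.3, -1.0]
gripper_width: 0.459
```

```bash
python3 -c "
from h import *
slope()"
```

```text
t 6.92 wedge a,y,h mm [-15.8   0.2   1.5] F slope [-1.17  0.26 -0.84] tilt err [-0.002  0.004 -0.001] grip 0.459
```

Emit:
carry_out:
  moves:
    - [0.3,0.005,0,0.0005,0,0,0]
    - [0.3,0.01,0,0.0005,0,0,0]
    - [0.3,0.015,0,0.0005,0,0,0]
    - [0.3,0.02,0,0.0005,0,0,0]
    - [0.3,0.02,0,0.0005,0,0,0]
    - [0.3,0.02,0,0.0005,0,0,0]

```text
time: 7.42
tool_pos: [0.4784, -0.0911, 0.0622]
tool_rot: [0.001, 0.997, -0.002, 0.072]
contact_force: [-0.2, 0.1, -1.8]
gripper_width: 0.459
```

Emit:
carry_out:
  moves:
    - [0.3,0.003,0,0,0,0,0]
    - [0.3,0.006,0,0,0,0,0]
    - [0.3,0.009,0,0,0,0,0]
    - [0.3,0.01,0,0,0,0,0]
    - [0.3,0.01,0,0,0,0,0]

```text
time: 7.83
tool_pos: [0.4825, -0.0912, 0.063]
tool_rot: [0.001, 0.997, -0.002, 0.072]
contact_force: [-0.6, 1.0, -2.2]
gripper_width: 0.46
```

```bash
python3 -c "
from h import *
slope()"
```

```text
t 7.83 wedge a,y,h mm [-3.7  0.1  1.5] F slope [-0.91  1.03 -2.12] tilt err [-0.002  0.004 -0.   ] grip 0.46
```

Emit:
carry_out:
  moves:
    - [0.3,0.003,0,0,0,0,0]
    - [0.3,0.005,0,0,0,0,0]
    - [0.3,0.005,0,0,0,0,0]

```text
time: 8.08
tool_pos: [0.4845, -0.0912, 0.0633]
tool_rot: [0.001, 0.997, -0.002, 0.072]
contact_force: [-0.3, 0.3, -2.4]
gripper_width: 0.46
```

Emit:
carry_out:
  moves:
    - [0.3,0.003,0,0,0,0,0]
    - [0.3,0.005,0,0,0,0,0]
    - [0.3,0.005,0,0,0,0,0]

```text
time: 8.33
tool_pos: [0.4865, -0.0912, 0.0636]
tool_rot: [0.001, 0.997, -0.002, 0.072]
contact_force: [-0.4, 0.1, -1.2]
gripper_width: 0.459
```

```bash
python3 -c "
from h import *
slope()"
```

```text
t 8.33 wedge a,y,h mm [0.3 0.1 1.6] F slope [-0.53  0.12 -1.18] tilt err [-0.002  0.005 -0.   ] grip 0.459
```

```bash
python3 -c "
from h import *
C=cam('wrist');np.savez('w3.npz',K=C[0],E=C[1]); im=manip.grab_frame('wrist'); cv2.imwrite('pics/w3.png',cv2.resize(im[:,:,::-1],(800,600)))"
```

```text
(no output)
```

View pics/w3.png

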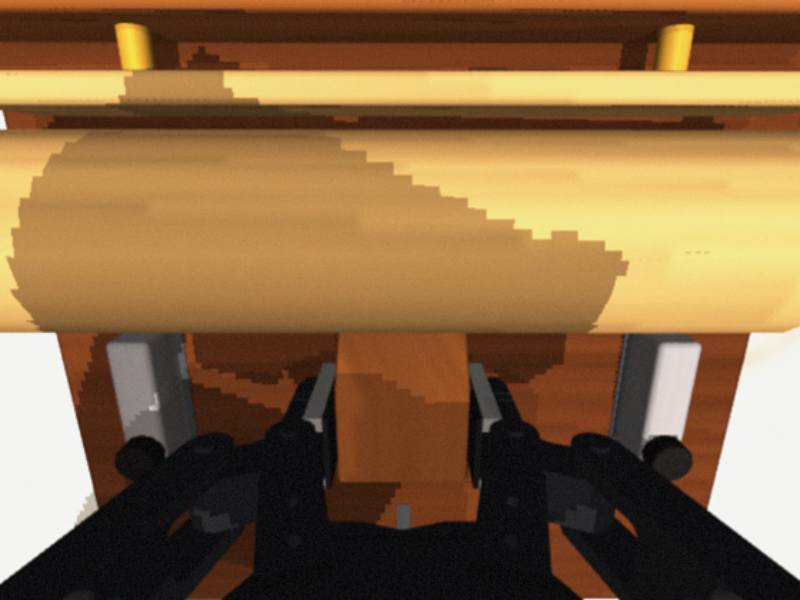

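```bash
python3 - <<'E'
from h import *
f=np.load('w3.npz'); C=(f['K'],f['E']); n=Rb.apply([0,0,1])
cam0=-C[1][:3,:3].T@C[1][:3,3]
P=lambda v,h:onplane(C,(np.array(v)+.5)*.7-.5,n=n,p0=ob+n*h)
L=lambda p:(1e3*Rb.inv().apply(p-ob)).round(1)
A,D=[P(v,.027)-cam0 for v in((400,129),(400,332))]
d=A/np.linalg.norm(A)+D/np.linalg.norm(D); p=cam0+d*(n@(ob+n*.027-cam0))/(n@d);print("pin axis",L(p))
for h in(.02,.033,.04): print("bumper low edge",h,L(P((400,106),h)))
print("buttons",L(P((140,457),.025)),L(P((666,457),.025)))
slope()
E
```

```text
pin axis [44.9  0.9 27. ]
bumper low edge 0.02 [78.4  0.9 20. ]
bumper low edge 0.033 [77.1  0.9 33. ]
bumper low edge 0.04 [76.4  0.8 40. ]
buttons [-29.1  86.6  25. ] [-29.3 -86.6  25. ]
t 8.38 wedge a,y,h mm [0.3 0.1 1.6] F slope [-1.31 -0.66 -1.78] tilt err [-0.002  0.005 -0.   ] grip 0.457
```

The pin has already rolled up by 10 mm, to 44.9 along the slope, with the wedge behind it. About 6 mm remains to the bumper.

Emit:
carry_out:
  moves:
    - [0.3,0.003,0,0,0,0,0]
    - [0.3,0.006,0,0,0,0,0]
    - [0.3,0.008,0,0,0,0,0]
    - [0.3,0.008,0,0,0,0,0]

```text
time: 8.72
tool_pos: [0.4898, -0.0912, 0.0641]
tool_rot: [0.001, 0.997, -0.002, 0.072]
contact_force: [-0.1, 0.5, -1.5]
gripper_width: 0.458
```

Emit:
carry_out:
  moves:
    - [0.3,0.001,0,0,0,0,0]
    - [0.3,0.002,0,0,0,0,0]
    - [0.3,0.002,0,0,0,0,0]

```text
time: 8.97
tool_pos: [0.4903, -0.0912, 0.0641]
tool_rot: [0.001, 0.997, -0.002, 0.072]
contact_force: [-0.3, -0.9, -1.3]
gripper_width: 0.456
```

Emit:
carry_out:
  moves:
    - [0.3,0.001,0,0,0,0,0]
    - [0.3,0.002,0,0,0,0,0]
    - [0.3,0.002,0,0,0,0,0]

```text
time: 9.22
tool_pos: [0.4911, -0.0912, 0.0642]
tool_rot: [0.001, 0.997, -0.002, 0.072]
contact_force: [-0.9, 0.8, -0.5]
gripper_width: 0.457
```

Emit:
carry_out:
  moves:
    - [0.3,0.001,0,0,0,0,0]
    - [0.3,0.0015,0,0,0,0,0]
    - [0.3,0.0015,0,0,0,0,0]

```text
time: 9.47
tool_pos: [0.4916, -0.0912, 0.0642]
tool_rot: [0.001, 0.997, -0.002, 0.072]
contact_force: [-1.3, -0.2, -1.4]
gripper_width: 0.451
```

```bash
python3 -c "
from h import *
slope()"
```

```text
t 9.47 wedge a,y,h mm [5.4 0.2 1.5] F slope [-1.47 -0.24 -1.18] tilt err [-0.002  0.004 -0.   ] grip 0.451
```

Emit:
carry_out:
  moves:
    - [0.3,0.0015,0,0,0,0,0]
    - [0.3,0.0015,0,0,0,0,0]
    - [0.3,0.0015,0,0,0,0,0]

```text
time: 9.72
tool_pos: [0.4919, -0.0911, 0.0641]
tool_rot: [0.001, 0.997, -0.002, 0.071]
contact_force: [-3.3, -0.3, -2.2]
gripper_width: 0.454
```

Emit:
carry_out:
  moves:
    - [0.3,0.0015,0,0,0,0,0]
    - [0.3,0.0015,0,0,0,0,0]
    - [0.3,0.0015,0,0,0,0,0]

```text
time: 9.97
tool_pos: [0.492, -0.0911, 0.064]
tool_rot: [0.001, 0.997, -0.002, 0.071]
contact_force: [-4.9, -0.8, -0.7]
gripper_width: 0.453
```

```bash
python3 -c "
from h import *
slope()"
```

```text
t 9.97 wedge a,y,h mm [5.8 0.3 1.2] F slope [-4.92 -0.77 -0.02] tilt err [-0.002  0.002 -0.001] grip 0.453
```

Emit:
carry_out:
  moves:
    - [0.3,0.0015,0,0,0,0,0]
    - [0.3,0.0015,0,0,0,0,0]
    - [0.3,0.0015,0,0,0,0,0]

```text
time: 10.22
tool_pos: [0.492, -0.0911, 0.064]
tool_rot: [0.001, 0.998, -0.002, 0.07]
contact_force: [-7.8, -0.3, 1.7]
gripper_width: 0.455
```

Emit:
carry_out:
  moves:
    - [0.3,0.001,0,0,0,0,0]
    - [0.3,0.001,0,0,0,0,0]
    - [0.3,0.001,0,0,0,0,0]

```text
time: 10.47
tool_pos: [0.492, -0.0911, 0.064]
tool_rot: [0.001, 0.998, -0.002, 0.069]
contact_force: [-10.7, 0.1, 3.8]
gripper_width: 0.458
```

```bash
python3 -c "
from h import *
slope()"
```

```text
t 10.47 wedge a,y,h mm [5.8 0.3 1.2] F slope [-10.08   0.06   5.26] tilt err [-0.002 -0.001 -0.001] grip 0.458
```

Emit:
carry_out:
  moves:
    - [0.3,0,0,-0.001,0,0,0]
    - [0.3,0,0,-0.002,0,0,0]
    - [0.3,0,0,-0.002,0,0,0]

```text
time: 10.72
tool_pos: [0.492, -0.0911, 0.0641]
tool_rot: [0.001, 0.998, -0.002, 0.07]
contact_force: [-6.0, -1.0, -2.2]
gripper_width: 0.46
```

```bash
python3 -c "
from h import *
slope()"
```

```text
t 10.72 wedge a,y,h mm [5.8 0.3 1.2] F slope [-6.2  -1.05 -1.35] tilt err [-0.002  0.    -0.   ] grip 0.46
```

Emit:
carry_out:
  moves:
    - [0.3,0.0008,0,-0.0004,0,0,0]
    - [0.3,0.0014,0,-0.0008,0,0,0]
    - [0.3,0.0014,0,-0.0008,0,0,0]
    - [0.3,0.0014,0,-0.0008,0,0,0]

```text
time: 11.05
tool_pos: [0.4921, -0.0911, 0.0642]
tool_rot: [0.001, 0.998, -0.002, 0.069]
contact_force: [-6.9, -1.7, -2.8]
gripper_width: 0.456
```

```bash
python3 -c "
from h import *
slope()"
```

```text
t 11.05 wedge a,y,h mm [5.9 0.3 1.3] F slope [-7.18 -1.75 -1.79] tilt err [-0.002 -0.001 -0.   ] grip 0.456
```

Emit:
carry_out:
  moves:
    - [0.3,0.0008,0,-0.0002,0,0,0]
    - [0.3,0.0012,0,-0.0004,0,0,0]
    - [0.3,0.0012,0,-0.0004,0,0,0]

```text
time: 11.3
tool_pos: [0.492, -0.0911, 0.0642]
tool_rot: [0.001, 0.998, -0.002, 0.068]
contact_force: [-8.5, -1.0, -1.7]
gripper_width: 0.455
```

Emit:
carry_out:
  moves:
    - [0.3,0,0,0,0,0,0]
    - [0.3,0,0,0,0,0,0]

```text
time: 11.47
tool_pos: [0.4921, -0.0911, 0.0642]
tool_rot: [0.001, 0.998, -0.002, 0.068]
contact_force: [-8.8, -1.5, -2.8]
gripper_width: 0.455
```

```bash
python3 -c "
from h import *
slope()"
```

```text
t 11.47 wedge a,y,h mm [5.8 0.3 1.3] F slope [-9.07 -1.54 -1.55] tilt err [-0.002 -0.003 -0.001] grip 0.455
```

Emit:
carry_out:
  moves:
    - [0.75,0,0,0,0,0,0]
    - [0.75,0,0,0,0,0,0]
    - [0.75,0,0,0,0,0,0]
    - [0.75,0,0,0,0,0,0]
    - [0.75,0,0,0,0,0,0]

```text
time: 11.88
tool_pos: [0.4955, -0.0914, 0.0669]
tool_rot: [0.002, 0.997, -0.002, 0.073]
contact_force: [0.2, -0.1, 0.1]
gripper_width: 0.75
```

```bash
python3 -c "
from h import *
slope();C=cam('wrist');np.savez('w4.npz',K=C[0],E=C[1]); im=manip.grab_frame('wrist'); cv2.imwrite('pics/w4.png',cv2.resize(im[:,:,::-1],(800,600)))"
```

```text
t 11.88 wedge a,y,h mm [ 9.7 -0.   3.6] F slope [ 0.22 -0.1   0.08] tilt err [-0.003  0.006 -0.   ] grip 0.75
```

View pics/w4.png

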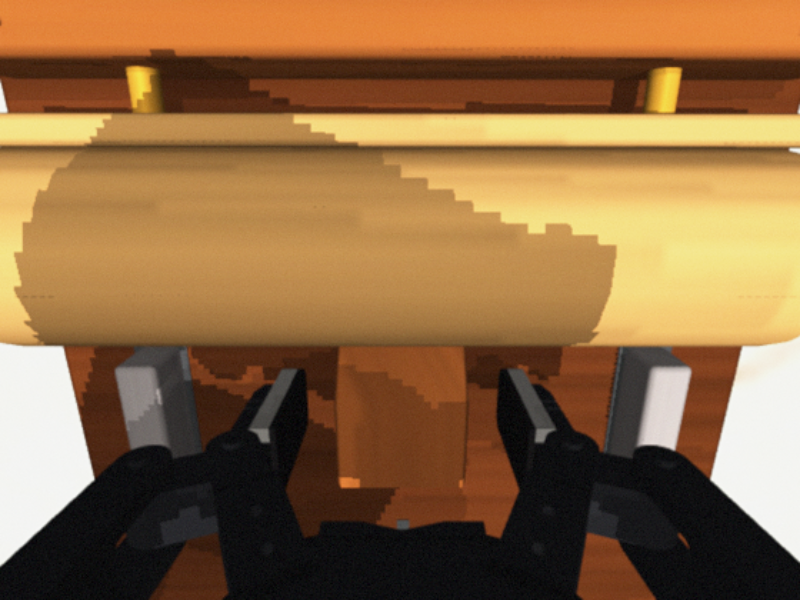

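The pin is seated against the bumper along its whole length: the contact line at row 148 is level. The wedge stands square behind it with the fingers clear. I'll retract straight off the slope.

Emit:
carry_out:
  moves:
    - [0.75,-0.007,0,-0.02,0,0,0]
    - [0.75,-0.007,0,-0.08,0,0,0]
    - [0.75,-0.007,0,-0.15,0,0,0]
    - [0.75,-0.007,0,-0.2,0,0,0]
    - [0.5,-0.007,0,-0.2,0,0,0]
    - [0,-0.007,0,-0.2,0,0,0]
    - [0,-0.007,0,-0.2,0,0,0]

```text
time: 12.52
tool_pos: [0.48, -0.0908, 0.1443]
tool_rot: [0.001, 0.997, -0.002, 0.072]
contact_force: [-0.1, 0.1, -1.1]
gripper_width: 0.333
```

```bash
python3 -c "
from h import *
slope()
for h in (.05,.025):
  p=ob+Rb.apply([-.0292,.087,h]);print(p);move_to(p,Rb*Ft)"
```

```text
t 12.52 wedge a,y,h mm [ 5.1  0.5 82.4] F slope [-0.28  0.09 -1.09] tilt err [-0.002  0.004 -0.   ] grip 0.333
[ 0.46369123 -0.00495009  0.10144955]
move [-0.0564 -0.2146  0.0997] [ 0.0043 -0.0071  0.0006]
[ 0.46717053 -0.00496471  0.07669285]
move [-0.0566 -0.2148  0.1622] [ 0.0043 -0.0071  0.0006]
```

Emit:
carry_out:
  moves:
    - [0,-0.056,-0.1,0.02,0,0,0]
    - [0,-0.056,-0.18,0.04,0,0,0]
    - [0,-0.056,-0.2145,0.08,0,0,0]
    - [0,-0.056,-0.2145,0.1,0,0,0]
    - [0,-0.056,-0.2145,0.1,0,0,0]
    - [0,-0.056,-0.2145,0.1,0,0,0]
    - [0,-0.056,-0.2145,0.1,0,0,0]

```text
time: 13.1
tool_pos: [0.4646, -0.006, 0.1019]
tool_rot: [0.002, 0.997, -0.003, 0.072]
contact_force: [0.2, -0.4, 0.6]
gripper_width: 0.002
```

```bash
python3 -c "
from h import *
s=manip.state();print(s['gripper_width'],(1e3*Rb.inv().apply(s['tool_pos']-ob)).round(1),Rb.inv().apply(s['contact_force']).round(1))
C=cam('wrist');np.savez('w5.npz',K=C[0],E=C[1]); im=manip.grab_frame('wrist'); cv2.imwrite('pics/w5.png',cv2.resize(im[:,:,::-1],(800,600)))"
```

```text
0.0021817694090449373 [-28.3  85.9  50.3] [ 0.2 -0.4  0.5]
```

View pics/w5.png

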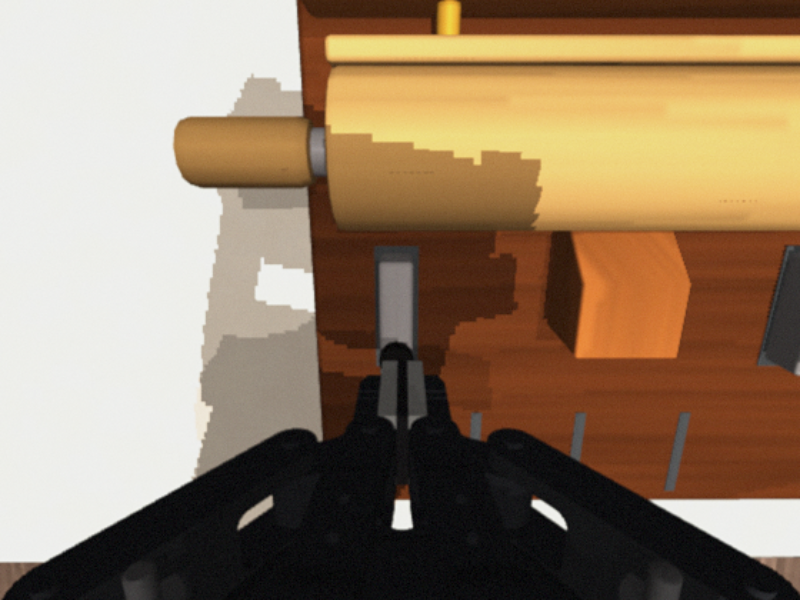

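The pin and wedge stay put. The button is at about (397,355), partly hidden behind the finger tips. I'll check the predicted projection.

```bash
python3 -c "
from h import *
f=np.load('w5.npz'); C=(f['K'],f['E'])
pr=lambda a:(proj(C,ob+Rb.apply(np.array(a)/1e3))/.7).round(0)
print('button ctr,uphill rim',pr([-29.2,87,25]),pr([-22.2,87,25]),'tcp',pr([-28.3,85.9,50.3]),'fingertip top edge',pr([-17.3,85.9,50.3]))"
```

```text
button ctr,uphill rim [[398. 357.]] [[398. 341.]] tcp [[400. 386.]] fingertip top edge [[400. 357.]]
```

Emit:
carry_out:
  moves:
    - [0,-0.002,-0.002,0.03,0,0,0]
    - [0,-0.002,-0.002,0.05,0,0,0]
    - [0,-0.002,-0.002,0.055,0,0,0]
    - [0,-0.002,-0.002,0.055,0,0,0]

```text
time: 13.48
tool_pos: [0.4663, -0.0048, 0.0792]
tool_rot: [0.001, 0.997, -0.002, 0.071]
contact_force: [0.6, -0.7, -0.3]
gripper_width: 0.002
```

Emit:
carry_out:
  moves:
    - [0,0,0,0.005,0,0,0]
    - [0,0,0,0.01,0,0,0]
    - [0,0,0,0.015,0,0,0]
    - [0,0,0,0.02,0,0,0]
    - [0,0,0,0.025,0,0,0]

```text
time: 13.9
tool_pos: [0.4686, -0.0047, 0.0704]
tool_rot: [0.002, 0.997, -0.002, 0.072]
contact_force: [-0.5, -2.7, 2.9]
gripper_width: 0.003
```

Emit:
carry_out:
  moves:
    - [0,0,0,0.005,0,0,0]
    - [0,0,0,0.01,0,0,0]
    - [0,0,0,0.015,0,0,0]
    - [0,0,0,0.02,0,0,0]
    - [0,0,0,0.02,0,0,0]

```text
time: 14.32
tool_pos: [0.4694, -0.0044, 0.0618]
tool_rot: [0.001, 0.997, -0.002, 0.072]
contact_force: [0.1, 1.0, 1.2]
gripper_width: -0.004
```

```bash
python3 -c "
from h import *
s=manip.state();print(s['time'],(1e3*Rb.inv().apply(s['tool_pos']-ob)).round(1),Rb.inv().apply(s['contact_force']).round(1))"
```

```text
14.3167 [-29.1  87.6   9.9] [0.3 1.  1.1]
```

Emit:
carry_out:
  moves:
    - [0,0,0,0.003,0,0,0]
    - [0,0,0,0.006,0,0,0]
    - [0,0,0,0.009,0,0,0]
    - [0,0,0,0.01,0,0,0]
    - [0,0,0,0.01,0,0,0]

```text
time: 14.73
tool_pos: [0.4699, -0.0043, 0.0585]
tool_rot: [0.001, 0.997, -0.002, 0.072]
contact_force: [-3.5, -0.7, 6.6]
gripper_width: 0.0
```

Emit:
carry_out:
  moves:
    - [0,0,0,0.003,0,0,0]
    - [0,0,0,0.005,0,0,0]
    - [0,0,0,0.005,0,0,0]

```text
time: 14.98
tool_pos: [0.4701, -0.0043, 0.0583]
tool_rot: [0.001, 0.998, -0.002, 0.071]
contact_force: [-12.2, 0.5, 19.7]
gripper_width: -0.001
```

```bash
python3 -c "
from h import *
s=manip.state();print(s['time'],(1e3*Rb.inv().apply(s['tool_pos']-ob)).round(1),Rb.inv().apply(s['contact_force']).round(1))"
```

```text
14.9833 [-28.9  87.7   6.4] [-9.3  0.4 21.2]
```

The stop has bottomed hard at about 5 mm (21 N). I'll back off and check.

Emit:
carry_out:
  moves:
    - [0,0,0,-0.01,0,0,0]
    - [0,0,0,-0.07,0,0,0]
    - [0,0,0,-0.15,0,0,0]
    - [0,-0.03,0.06,-0.24,0,0,0]
    - [0,-0.08,0.14,-0.32,0,0,0]
    - [0,-0.13,0.22,-0.4,0,0,0]
    - [0,-0.13,0.22,-0.4,0,0,0]
    - [0,-0.13,0.22,-0.4,0,0,0]

```text
time: 15.65
tool_pos: [0.3956, -0.0942, 0.2106]
tool_rot: [0.003, 0.997, -0.004, 0.075]
contact_force: [0.3, 1.2, 0.9]
gripper_width: 0.003
```

Emit:
carry_out:
  moves:
    - [0,0,0,0,0,0,0]
    - [0,0,0,0,0,0,0]
    - [0,0,0,0,0,0,0]
    - [0,0,0,0,0,0,0]

```text
time: 15.98
tool_pos: [0.3951, -0.0907, 0.2054]
tool_rot: [0.0, 0.998, -0.001, 0.07]
contact_force: [-0.3, 0.1, 1.0]
gripper_width: -0.003
```

```bash
python3 -c "
from h import *
s=manip.state();print(s['time'],s['tool_pos'],s['contact_force'])
C=cam('wrist');np.savez('w6.npz',K=C[0],E=C[1]); im=manip.grab_frame('wrist'); cv2.imwrite('pics/w6.png',cv2.resize(im[:,:,::-1],(800,600)))"
```

```text
15.9833 [ 0.39508667 -0.09071005  0.20543897] [-0.34951948  0.13211565  1.03901585]
```

View pics/w6.png

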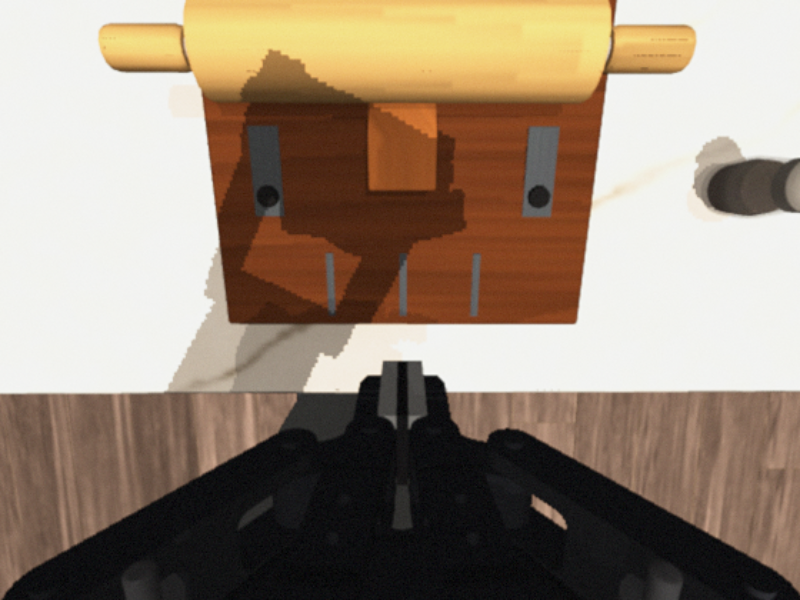

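```bash
python3 - <<'E'
from h import *
from scipy.optimize import brentq
def load(n): f=np.load(n); return f['K'],f['E']
def pin(C,row,col=400):
    K,E=C; o=-E[:3,:3].T@E[:3,3]; d=onplane(C,(np.array([col,row])+.5)*.7-.5)-o
    o,d=[Rb.inv().apply(v)[[0,2]] for v in(o-ob,d)]; d/=np.linalg.norm(d); n=np.array([-d[1],d[0]])
    g=lambda a:abs(n@(np.array([a,.027])-o))-.027
    return [brentq(g,a,a+.027) for a in np.arange(0,.08,.002) if g(a)<0<g(a+.027)][:1]
print("pin axis from low silhouette: seated",pin(load('w4.npz'),346),"now",pin(load('w6.npz'),101.5))
C=load('w6.npz'); n=Rb.apply([0,0,1]); P=lambda v,h:(1e3*Rb.inv().apply(onplane(C,(np.array(v)+.5)*.7-.5,n=n,p0=ob+n*h)-ob)).round(1)
print("buttons at h=5",P((268,196),.005),P((539,196),.005),"wedge thick top",P((402,190),.034))
print("w4 wedge thick top", (lambda C:(1e3*Rb.inv().apply(onplane(C,(np.array((402,487))+.5)*.7-.5,n=n,p0=ob+n*.034)-ob)).round(1))(load('w4.npz')))
E
```

```text
pin axis from low silhouette: seated [0.049131611399453566] now [0.0508758314931812]
buttons at h=5 [-30.6  87.2   5. ] [-30.3 -88.    5. ] wedge thick top [-24.6   0.5  34. ]
w4 wedge thick top [-25.8   0.2  34. ]
```

Both stops are flush, with the buttons spaced at 5 mm height as expected. The pin and wedge haven't moved since the wedge was released, within about 2 mm. I'm handing in.

```bash
python3 -c "
from plant import manip
print(manip.job_done(), manip.state()['time'])"
```

```text
the job is handed in; nothing more can be done
the job is handed in; nothing more can be done
```

The job is done and handed in at about 16 s of the 58 s allowed. The pin is held against the bumper by the wedge alone, and both stops are down.

**What I did:** I picked up the smallest wedge, set it square between the stops and pushed the pin uphill about 16 mm to the bumper. The final push was about 9 N along the slope with almost no downward load. I then let go and pressed the left button until it bottomed.

**Last checks:**
- **Stops:** the last picture shows both flush, and the button spacing fits the 5 mm "down" height.
- **Pin and wedge:** compared with just after I released the wedge, the pin reads 1.7 mm and the wedge 1.2 mm further uphill. Both are within the roughly 2 mm measuring error, so neither slipped downhill. The bumper was out of frame in that picture, so I last saw the pin touching it just before pressing the button.
- **Cup, timer and shaker:** the arm never went near them. Only the shaker shows in the last picture, upright; I did not take a closing picture of the cup or timer.

**Off target:**
- **Push force:** one reading during the push reached 10.7 N while I was bearing down slightly. I eased off and pressed again to about 9 N. That was the highest reading, but force is only read at the end of each move and varies by about 1 N.
- **Button:** its end stop took about 21–23 N at the fingertips. That is above the 4–8 N needed to sink it, but under the 40 N limit.
- **Board fit:** the first fit was up to 3 pixels out at the board corners, but later close views agreed to about 1–2 mm.
- **Pictures:** I viewed 11, one over the budget of 10.

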